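# Stamp a shampoo bar with the pedal press

### The job

Stamp the yellow shampoo bar that lies in the sliding bed of the blue press: first push the bed fully home under the stamp by its red push plate, then press the yellow pedal all the way down to its stop, keep it down for a full second, and let it come back up. The bar must stay in its nest and the bed home; leave the white pail, the carton and the spare bar where they are, and do not start pressing the pedal before the bed is home.

Things in the scene. Friction and masses are not known exactly. Their poses are not given: they have to be found in the camera images.
- press: Blue bench stamping press, fixed. Origin: underside, straight below the stamp; its x axis is the way the bed slides home (away from the robot), z up. Base x -120 to +80, y +-100, 15 mm high. Two 20 mm pillars at y +-78 mm carry a bridge (60 x 200 mm, z 195 to 220 mm) with a cylinder up to 288 mm. Brass stamp, 56 mm across, underside at z 97 mm, comes down with the pedal.
- bed (a joint): Travel of the sliding bed in m: 0 = fully out towards the robot (as it starts), 0.085 = home against its stop, with the nest under the stamp. It stays where it is left; pushing takes about 3 to 4 N.
- push_plate (a point): Centre of the top edge of the bed's red upright push plate, 89 mm above the bench. The plate is 70 mm wide (press's y), 12 mm thick (press's x), stands 62 mm above the bed, 130 mm in front (-x) of the nest's centre. Push its face on the robot's side along the press's +x. Axes as the press.
- nest (a point): Centre of the nest's floor on the bed, z = 27 mm: a square white frame, 68 mm inside, 80 mm outside, walls 10 mm high. Moves with the bed; axes as the press.
- bar: Yellow round shampoo bar in the nest, diameter 63 mm, height 35 mm, loose. Origin: centre of its underside; z is its axis.
- pedal_unit: Base of the pedal, fixed: dark steel plate 165 x 120 x 10 mm (x -85 to +80 mm, y +-60 mm), yellow cheeks at the far end. Origin: underside, z up. The pedal's hinge runs along its y axis at x +55 mm, z 38 mm; the pedal's raised free end points to its -x (about towards the robot).
- pedal (a joint): Angle of the pedal in rad: 0 = up (at rest, sprung), 0.28 = fully down on its stop. Pressing at pad takes about 6 N at first and 12 N at the stop.
- pad (a point): Point on top of the pedal's black rubber pad, on its middle line, 100 mm from the hinge, about 76 mm above the bench at rest; goes down about 28 mm to the stop. The pedal is a yellow plate 135 x 94 x 8 mm, sloping up towards the robot by 0.31 rad at rest; the pad (75 x 84 mm) spans 50 to 126 mm from the hinge. Axes as the pedal_unit at rest.
- pail: Open white plastic pail without handle, rim diameter 130 mm, height 120 mm, loose: leave alone. Origin: centre of its underside.
- carton: Cardboard carton 130 x 100 x 90 mm, loose: leave alone. Origin: centre of its underside.
- spare_bar: A second yellow bar, diameter 63 mm, height 35 mm, loose on the bench: leave alone. Origin: centre of its underside.
Not all that is in view belongs to the job. What is shaped like the bar but purple is not meant.

How it is judged:
On the way, in this order (a step that is already met when the one before it is completed fails the run):
1. the bed is home (within 5 mm of its stop) with the pedal still up (value of joint bed above 0.08 m and value of joint pedal below 0.05 rad), for 0.1 s.
2. the pedal is down on its stop (beyond 0.25 of 0.28 rad) and kept there for 0.7 s, with the bed home (value of joint pedal above 0.25 rad and value of joint bed above 0.08 m), for 0.7 s.
At the end, for the whole second after the job is handed in: The pedal is back up (under 0.03 rad), the bed is home (joint over 0.080 m), and the bar rests flat in its nest (within 10 mm of the nest's centre, tilted under 0.1 rad) (value of joint pedal below 0.03 rad and value of joint bed above 0.08 m and distance between bar and nest below 0.01 m and angle between bar's own z axis and vertical below 0.1 rad and linear speed of bar below 0.02 m/s); the robot touches nothing.
It fails at once if the pedal is pressed (over 0.1 rad) while the bed is not home (joint under 0.078 m) (value of joint pedal above 0.1 rad and value of joint bed below 0.078 m).
It fails at once if the pail, the carton or the spare bar is moved by more than 30 mm (distance of any of pail, carton, spare_bar from where it was at the start of the episode above 0.03 m).
It also fails if it takes over 48 s, if anything falls off the work surface, if the arm or the gripper's body presses on something with over 40 N, if the wrist force passes 120 N, or if a joint passes its speed limit or range.

### The arm

A 6-joint arm with a two-finger parallel gripper is mounted at the origin on the work surface. World frame = base frame: x ahead of the robot, y to its left, z up, the work surface at z = 0. Lengths are in m, angles in rad, forces in N, time in s.
With the tool pointing down it reaches from about 0.3 to 0.85 m from the base axis. Payload 5.4 kg.
Tool frame: the origin (TCP) lies midway between the tips of the shut fingers; the grasp point (between the pads) lies 19 mm behind it; z points along the fingers, y is the line along which they close (so a half turn about z gives the same grasp; the last joint's range is limited). The gripper opens to 85 mm and grips with 20 to 120 N. Pads are 22 mm wide; open, the fingers measure 114 mm over their backs; the gripper's body (76 mm by 85 mm) begins 54 mm behind the grasp point. The pads swing forward as they close: fully open they stand 13 mm farther back than shut.
Start: joints at [1.086, 0.158, 1.597, -0, 1.386, -0.21], TCP at [0.156, 0.553, 0.231] pointing down, gripper open.
Joint ranges: [-2.91, 2.91], [-0.94, 2.29], [0.18, 2.7], [-1.29, 4.43], [0.17, 2.64], [-3, 3]. Speed limits (rad/s): [2.57, 2.57, 3.14, 3.14, 3.14, 3.14].

### API

Orientations are given as a unit quaternion [x, y, z, w].
In Python, from plant import manip, get_image, camera_info gives the robot as it stands.
- The arm moves only by the shell command python3 -m creep 'ROWS' [FORCE]. ROWS is a JSON object of lists of equal length, an entry for each row: "xyz": the shift along the tool's x, y, z in mm, a list of three; "turn": the turn, a rotation vector about the tool's x, y, z in rad, a list of three; "hand": the finger opening in mm, from 0 to 85.4. A call has 1 to 8 rows; each row shifts and turns the commanded pose from where the row before left it, along the tool's axes as they then stand; what a row does not reach is not made up. A row lasts 1/12 s, in which the tool goes at most 41.7 mm and 7.16 degrees, less where a joint would pass 70% of its speed; a pose out of reach is approached as far as the arm can. A call with a gripper value outside its range is refused whole. The fingers move at their own pace and stop on an object; FORCE is the grip in N (left out, the last holds). Time passes only in rows, so rows that do not move let the fingers close. It gives the time, the measured TCP pose, the force, the opening and the grip force at its end, in the units of the state.
- manip.read_state(): the state, without advancing time (a new reading comes with each control period).
- get_image(name): name is "scene" or "top" or "wrist"; returns (picture, depth): 384x512x3 uint8, red, green, blue; 384x512 float32, m along the optical axis (not along the pixel's ray), 0 where there is no reading.
- camera_info(name): a dict with "intrinsics" (3x3 intrinsics, pixels), "rvec" (rotation vector, rad) and "tvec" (3), from world to camera coordinates, as OpenCV has them. Camera axes: x right, y down, z forward; pixel columns grow to the right and rows downward; lengths in m; the calibration is good to about 2 mm. The wrist camera is an equidistant fisheye: a pixel r from the principal point sees the ray r / f radians off the axis. A picture is of the moment at which its call begins: read the wrist's pose just before it. camera_info takes no time and is no camera call; for the wrist camera it gives the pose at the moment of the call.
- manip.hand_in(): hands the job in; it is judged then, once.
The state is a dict: "time": time; "joint_positions": joint angles; "joint_vel": joint speeds; "tau": joint torques, N m; "ee_pos": TCP position; "eef_rot": TCP orientation; "force": force on the tool from outside, world axes, zero at the start; "moment": the same for the moment, N m; "grip_width": finger opening in m; "finger_force": force on a finger pad.
Only numpy, scipy, OpenCV 4.12 (cv2) and the standard library are available. Lean on these libraries where they do the work, as an engineer would, in place of code of your own. Each camera call takes 0.05 s, during which the arm holds its last target. There are 200 camera calls.

## Working session

There is one attempt and no reset: what is moved stays moved. The work goes in short steps, Python scripts to look and compute and a shell command to move; the robot and the scene stay as the last step left them, time stands still between calls to the robot, and variables do not carry over. Pictures are saved under pics/ and viewed, at most 10 in all, crops included, and the job is handed in when it is done.

```bash
mkdir -p pics; ls; cat > h.py <<'E'
import numpy as np, cv2
from plant import manip, get_image, camera_info
def grab(n):
    im,d=get_image(n); np.savez(f'{n}.npz',im=im,d=d); return im,d
def pt(n,u,v,d=None,z=None):
    c=camera_info(n);K=np.array(c['intrinsics']);R=cv2.Rodrigues(np.array(c['rvec'],float))[0];t=np.array(c['tvec'],float).ravel()
    r=np.array([(u-K[0,2])/K[0,0],(v-K[1,2])/K[1,1],1.])
    o=-R.T@t; w=R.T@r
    s=d if d is not None else (z-o[2])/w[2]
    return o+s*w
E
python3 - <<'E'
from h import *
for n in('scene','top'):
    im,d=grab(n); cv2.imwrite(f'pics/{n}0.png',im[:,:,::-1]); c=camera_info(n); print(n,c)
s=manip.read_state();print(s)
E
```

```text
pics
scene {'intrinsics': array([[346.80019732,   0.        , 251.93402375],
       [  0.        , 346.80019732, 188.06786135],
       [  0.        ,   0.        ,   1.        ]]), 'rvec': array([ 1.9019911 ,  1.67412582, -0.65378143]), 'tvec': array([-0.09940224, -0.41748899,  1.63867777])}
top {'intrinsics': array([[426.26914244,   0.        , 256.28187937],
       [  0.        , 426.26914244, 189.30295685],
       [  0.        ,   0.        ,   1.        ]]), 'rvec': array([ 2.1323645 , -2.11580824,  0.19476606]), 'tvec': array([4.89656116e-04, 6.30803135e-01, 1.34032780e+00])}
{'time': 0.1, 'joint_positions': array([ 1.08590046e+00,  1.58979442e-01,  1.59811173e+00,  2.29030670e-06,
        1.38617941e+00, -2.10098907e-01]), 'joint_vel': array([ 0.00120524, -0.00169459, -0.00565321, -0.00168591,  0.00176735,
        0.00056972]), 'tau': array([-2.87880966e-04, -3.96988320e+01, -3.32339072e+01, -1.73934150e-04,
        4.17827396e-03,  1.43110969e-05]), 'ee_pos': array([0.15579103, 0.55293648, 0.23041633]), 'eef_rot': array([ 1.36966740e-01,  9.90575292e-01, -7.88434234e-04, -2.86764007e-04]), 'force': array([0.69395575, 0.46155915, 1.25847163]), 'moment': array([ 0.02231469, -0.01195142,  0.04198432]), 'finger_force': 0.0, 'grip_width': 0.08532290279285426}
```

View pics/scene0.png

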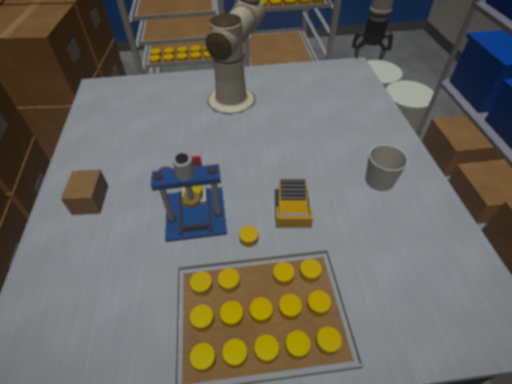

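View pics/top0.png

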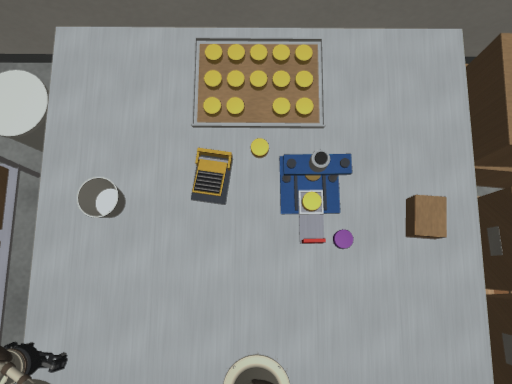

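The scene view shows the robot at the top. The press is at about (190,200), the pedal at (293,203), the pail at (385,167), the carton at (85,192) and the spare bar at (249,235).

In the top view:
- **Bed:** red push plate at (314,240), nest with the yellow bar at (312,201).
- **Press:** blue base around (310,185).
- **Pedal:** at (211,173).
- **Spare bar:** at (260,147).
- **Purple decoy:** at (344,239).

Things that could be mistaken for the bar are the spare (260,147), the purple one (344,239) and the tray bars (around 258,80). I choose (312,201), the one in the nest, and the pedal at (211,173).

```bash
python3 - <<'E'
from h import *
im=np.load('top.npz')['im'][:,:,::-1]
cv2.imwrite('pics/topc.png',cv2.resize(im[130:255,180:370],None,fx=4,fy=4,interpolation=cv2.INTER_CUBIC))
im=np.load('scene.npz')['im'][:,:,::-1]
cv2.imwrite('pics/scenec.png',cv2.resize(im[145:250,145:325],None,fx=4.4,fy=4.4,interpolation=cv2.INTER_CUBIC))
d=np.load('top.npz')['d']
for u,v in [(314,240),(312,201),(312,225),(209,183),(205,200),(260,147),(290,205)]: print(u,v,pt('top',u,v,d[v,u]).round(4))
E
```

```text
314 240 [ 0.4645 -0.1768  0.0909]
312 201 [ 0.5925 -0.176   0.0638]
312 225 [ 0.5178 -0.1792  0.03  ]
209 183 [0.6476 0.1594 0.0736]
205 200 [0.6015 0.1785 0.0108]
260 147 [ 0.7825 -0.0061  0.0315]
290 205 [ 0.5862 -0.1083  0.0143]
```

View pics/topc.png

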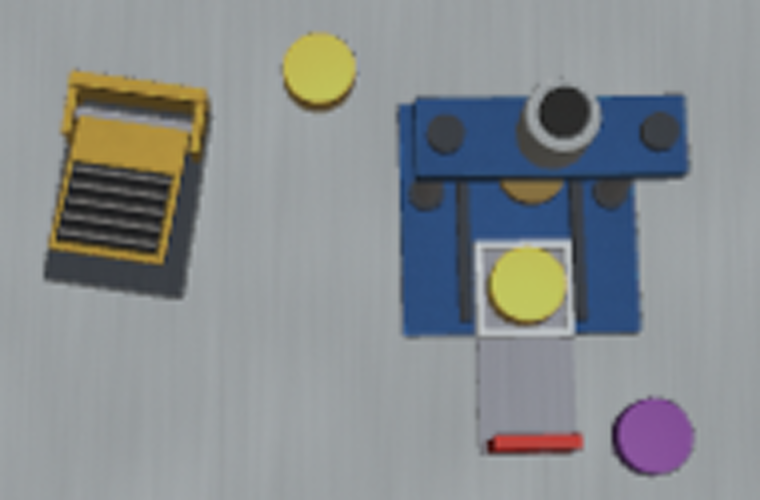

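View pics/scenec.png

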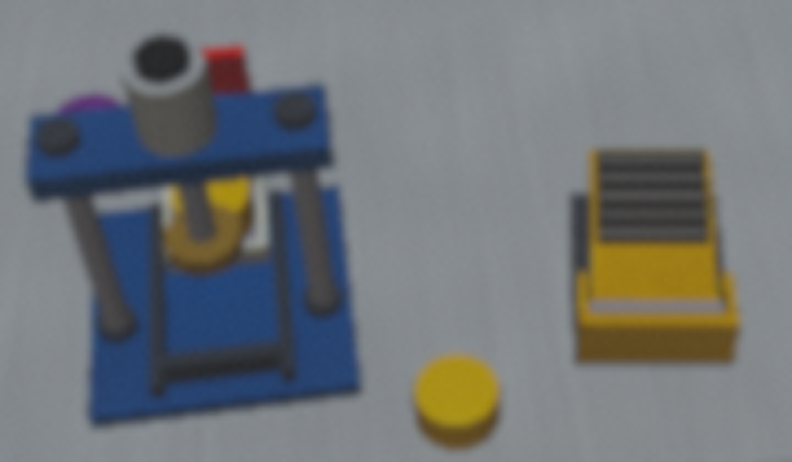

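The top crop confirms the choice. The red plate's top runs from (488,441) to (582,438) in crop pixels, with the yellow bar in its nest at (527,285) and the purple decoy to the right at (653,435). The pedal's pad spans corners (68,165), (180,180), (163,255) and (52,245). The scene crop agrees on both.

```bash
python3 - <<'E'
from h import *
T=lambda u,v,z: pt('top',180+u/4-.4,130+v/4-.4,z=z)
S=lambda u,v,z: pt('scene',145+u/4.4-.4,145+v/4.4-.4,z=z)
def yaw(a,b): e=b-a; return np.degrees(np.arctan2(e[1],e[0]))
p=[('plate L top',T(490,437,.089)),('plate R top',T(582,435,.089)),('scene plate L/R top far edge',S(204,51,.089)),('',S(242,47,.089)),
('base FL',T(404,335,.015)),('base FR',T(640,332,.015)),('nest TL',T(476,241,.037)),('nest TR',T(572,240,.037)),('nest BL',T(476,334,.037)),('nest BR',T(573,333,.037)),
('bar',T(527,281,.062)),
('base ped FL',T(44,280,.01)),('FR',T(183,298,.01)),('pedal free L',T(50,246,.084)),('free R',T(163,263,.084)),
('sc free yR',S(592,152,.084)),('sc free yL',S(709,152,.084))]
for n,q in p: print(n,q.round(4))
print('yaw',yaw(p[4][1],p[5][1])+90,yaw(p[8][1],p[9][1])+90,yaw(p[6][1],p[7][1])+90,yaw(p[8][1],p[6][1]),'ped',yaw(p[11][1],p[12][1])+90,yaw(p[13][1],p[14][1])+90)
# depth clouds
D=np.load('top.npz');d=D['d'];im=D['im'].astype(int)
def cloud(m):
    v,u=np.nonzero(m&(d>0)); return np.array([pt('top',a,b,d[b,a]) for a,b in zip(u,v)])
red=(im[:,:,0]>120)&(im[:,:,1]<80)&(im[:,:,2]<80); m=np.zeros_like(red); m[232:248,298:330]=red[232:248,298:330]
c=cloud(m); c=c[c[:,2]>.08]; print('red',len(c),c.mean(0).round(4),c.min(0).round(4),c.max(0).round(4)); print('fit',np.polyfit(c[:,1],c[:,0],1))
m[:]=0; m[168:198,190:228]=1; c=cloud(m); c=c[c[:,2]>.045]
# plane
A=np.c_[c[:,:2],np.ones(len(c))]; x=np.linalg.lstsq(A,c[:,2],rcond=None)[0]; r=abs(A@x-c[:,2]); k=r<.006; x=np.linalg.lstsq(A[k],c[k,2],rcond=None)[0]; c=c[k]
print('pedal plane',x,'slope',np.arctan(np.hypot(x[0],x[1])),'yaw',np.degrees(np.arctan2(-x[1],-x[0])),c.min(0).round(3),c.max(0).round(3),len(c))
s=manip.read_state();print(s['ee_pos'])
E
```

```text
plate L top [ 0.4679 -0.1398  0.089 ]
plate R top [ 0.4701 -0.212   0.089 ]
scene plate L/R top far edge [ 0.4621 -0.1765  0.089 ]
 [ 0.4617 -0.1453  0.089 ]
base FL [ 0.5576 -0.0766  0.015 ]
base FR [ 0.5616 -0.2742  0.015 ]
nest TL [ 0.634  -0.1355  0.037 ]
nest TR [ 0.6355 -0.2155  0.037 ]
nest BL [ 0.556  -0.1347  0.037 ]
nest BR [ 0.5575 -0.2147  0.037 ]
bar [ 0.5965 -0.1742  0.062 ]
base ped FL [0.6027 0.2273 0.01  ]
FR [0.5882 0.1095 0.01  ]
pedal free L [0.6185 0.2118 0.084 ]
free R [0.6053 0.1206 0.084 ]
sc free yR [0.6131 0.1208 0.084 ]
sc free yL [0.6255 0.21   0.084 ]
yaw 1.1780314296174623 1.039513131066272 1.0492947789757068 -0.5918871612755091 ped -6.999280704234479 -8.214354856025722
red 67 [ 0.4644 -0.1748  0.0888] [ 0.4581 -0.2085  0.0841] [ 0.4682 -0.143   0.0943]
fit [-0.02824715  0.45941454]
pedal plane [-0.330154    0.05365497  0.27864392] slope 0.3227871016945382 yaw -9.230722521487662 [0.607 0.107 0.049] [0.704 0.212 0.087] 708
[0.15579103 0.55293648 0.23041633]
```

```bash
python3 -m creep '{"xyz":[[0,0,0],[0,0,0],[0,0,0],[0,0,0],[-12,-30,0],[-12,-30,0],[-12,-30,0],[-12,-30,0]],"turn":[[0,0,-0.098],[0,0,-0.098],[0,0,-0.098],[0,0,0],[0,0,0],[0,0,0],[0,0,0],[0,0,0]],"hand":[0,0,0,0,0,0,0,0]}' 40; python3 -m creep '{"xyz":[[-12,-34,0],[-12,-34,0],[-12,-34,0],[-12,-34,0],[-12,-34,0],[-12,-34,0],[-12,-34,0],[-12,-34,0]],"turn":[[0,0,0],[0,0,0],[0,0,0],[0,0,0],[0,0,0],[0,0,0],[0,0,0],[0,0,0]],"hand":[0,0,0,0,0,0,0,0]}'
```

```text
time: 0.77
ee_pos: [0.2063, 0.4329, 0.2308]
eef_rot: [-0.008, 1.0, -0.0, -0.0]
force: [1.3, 0.1, 1.0]
grip_width: 0.0003
finger_force: 0.0
time: 1.43
ee_pos: [0.3075, 0.1627, 0.2312]
eef_rot: [-0.008, 1.0, 0.0, 0.0]
force: [0.5, 0.9, -1.1]
grip_width: -0.0004
finger_force: 0.0
```

```bash
python3 -m creep '{"xyz":[[-10,-39,0],[-10,-39,0],[-10,-39,0],[-10,-39,0],[-10,-39,0],[-10,-39,0],[-10,-39,0],[-10,-39,0]],"turn":[[0,0,0],[0,0,0],[0,0,0],[0,0,0],[0,0,0],[0,0,0],[0,0,0],[0,0,0]],"hand":[0,0,0,0,0,0,0,0]}'; python3 -m creep '{"xyz":[[-5,-14,0],[-5,-14,25],[0,0,40],[0,0,40],[0,0,35],[0,0,20],[0,0,15],[0,0,0]],"turn":[[0,0,0],[0,0,0],[0,0,0],[0,0,0],[0,0,0],[0,0,0],[0,0,0],[0,0,0]],"hand":[0,0,0,0,0,0,0,0]}'
```

```text
time: 2.1
ee_pos: [0.3934, -0.1484, 0.2311]
eef_rot: [-0.008, 1.0, -0.0, 0.0]
force: [0.7, 0.4, 0.4]
grip_width: 0.0001
finger_force: 0.0
time: 2.77
ee_pos: [0.4014, -0.1719, 0.0528]
eef_rot: [-0.008, 1.0, 0.002, -0.003]
force: [-0.2, -0.2, 0.3]
grip_width: 0.0
finger_force: 0.0
```

```bash
python3 -m creep '{"xyz":[[-10,0,0],[-10,-1,0],[-10,-1,0],[-6,-1,0],[-4,0,0],[-4,0,0],[-4,0,0],[-4,0,0]],"turn":[[0,0,0],[0,0,0],[0,0,0],[0,0,0],[0,0,0],[0,0,0],[0,0,0],[0,0,0]],"hand":[0,0,0,0,0,0,0,0]}'; python3 -m creep '{"xyz":[[-6,0,0],[-7,0,0],[-7,0,0],[-7,0,0],[-7,0,0],[-7,0,0],[-7,0,0],[-6,0,0]],"turn":[[0,0,0],[0,0,0],[0,0,0],[0,0,0],[0,0,0],[0,0,0],[0,0,0],[0,0,0]],"hand":[0,0,0,0,0,0,0,0]}'
```

```text
time: 3.43
ee_pos: [0.456, -0.176, 0.0565]
eef_rot: [-0.01, 1.0, -0.0, -0.0]
force: [-4.5, -0.7, 2.2]
grip_width: 0.0001
finger_force: 1.7
time: 4.1
ee_pos: [0.5109, -0.1749, 0.0563]
eef_rot: [-0.01, 1.0, -0.0, 0.0]
force: [-4.3, -0.4, 2.0]
grip_width: 0.0001
finger_force: 1.8
```

```bash
python3 -m creep '{"xyz":[[-4,0,0],[-4,0,0],[-4,0,0],[-3,0,0],[-2,0,0],[-2,0,0],[0,0,0]],"turn":[[0,0,0],[0,0,0],[0,0,0],[0,0,0],[0,0,0],[0,0,0],[0,0,0]],"hand":[0,0,0,0,0,0,0]}'
```

```text
time: 4.68
ee_pos: [0.5295, -0.1745, 0.0562]
eef_rot: [-0.01, 1.0, 0.0, 0.0]
force: [-1.1, -0.8, 0.7]
grip_width: -0.0003
finger_force: 0.5
```

```bash
python3 -m creep '{"xyz":[[-2,0,0],[-2,0,0],[-1,0,0],[0,0,0]],"turn":[[0,0,0],[0,0,0],[0,0,0],[0,0,0]],"hand":[0,0,0,0]}';  python3 -m creep '{"xyz":[[-2,0,0],[-1,0,0],[0,0,0]],"turn":[[0,0,0],[0,0,0],[0,0,0]],"hand":[0,0,0]}'
```

```text
time: 5.02
ee_pos: [0.5319, -0.1744, 0.0562]
eef_rot: [-0.01, 1.0, 0.0, -0.003]
force: [-13.1, -1.1, 9.6]
grip_width: -0.0003
finger_force: 6.3
time: 5.27
ee_pos: [0.5318, -0.1743, 0.0561]
eef_rot: [-0.01, 1.0, 0.001, -0.007]
force: [-27.0, -2.0, 18.7]
grip_width: 0.0002
finger_force: 13.3
```

```bash
python3 -m creep '{"xyz":[[3,0,0],[5,0,0],[10,0,0],[15,0,0],[15,0,-20],[0,0,-40],[0,0,-40],[0,0,-20]],"turn":[[0,0,0],[0,0,0],[0,0,0],[0,0,0],[0,0,0],[0,0,0],[0,0,0],[0,0,0]],"hand":[0,0,0,0,0,0,0,0]}'; python3 - <<'E'
from h import *
im,d=grab('top'); D=im.astype(int)
red=(D[:,:,0]>110)&(D[:,:,1]<80)&(D[:,:,2]<80); red[:,:295]=0; red[:,335:]=0; red[:190]=0;red[250:]=0
v,u=np.nonzero(red); c=np.array([pt('top',a,b,d[b,a]) for a,b in zip(u,v)]); c=c[(c[:,2]>.08)&(c[:,2]<.096)]
print(len(c),c.mean(0).round(4) if len(c) else '')
a=cv2.resize(im[130:255,260:350,::-1],None,fx=4,fy=4,interpolation=cv2.INTER_CUBIC)
im,_=grab('scene'); b=cv2.resize(im[140:240,140:240,::-1],(400,500),interpolation=cv2.INTER_CUBIC) 
b=cv2.resize(im[140:240,140:240,::-1],(400,400),interpolation=cv2.INTER_CUBIC); b=cv2.copyMakeBorder(b,0,100,0,0,0)
cv2.imwrite('pics/chk1.png',np.hstack([a,b]))
E
```

```text
time: 5.93
ee_pos: [0.4914, -0.1764, 0.1815]
eef_rot: [-0.01, 1.0, -0.002, 0.004]
force: [0.3, -0.6, 1.3]
grip_width: -0.0001
finger_force: 0.0
11 [ 0.5485 -0.1464  0.0895]
```

View pics/chk1.png

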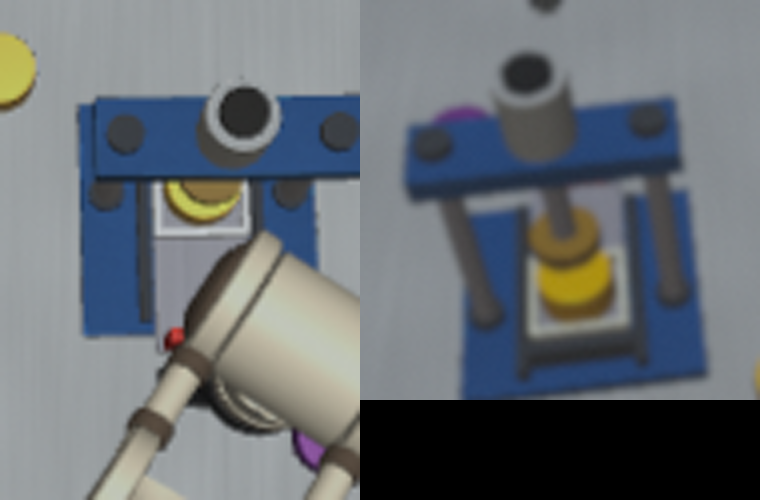

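The composite shows the bed home: the nest is under the stamp, its front wall touches the cross stop (right half, ~(580,335)), and the yellow bar sits in it. The plate moved 84 mm. Next is the pedal.

```bash
python3 -m creep '{"xyz":[[0,40,0],[0,40,0],[0,40,0],[0,40,0],[-25,32,0],[-25,32,0],[-25,32,0],[-25,32,0]],"turn":[[0,0,0],[0,0,0],[0,0,0],[0,0,0],[0,0,0],[0,0,0],[0,0,0],[0,0,0]],"hand":[0,0,0,0,0,0,0,0]}'; python3 -m creep '{"xyz":[[-24,24,0],[-24,24,0],[0,0,10],[0,0,0]],"turn":[[0,0,0],[0,0,0],[0,0,0],[0,0,0]],"hand":[0,0,0,0]}'
```

```text
time: 6.7
ee_pos: [0.5839, 0.117, 0.1749]
eef_rot: [-0.01, 1.0, 0.0, -0.0]
force: [1.1, 0.0, 0.8]
grip_width: 0.0
finger_force: 0.0
time: 7.03
ee_pos: [0.6296, 0.1649, 0.1624]
eef_rot: [-0.011, 1.0, 0.0, -0.002]
force: [-0.1, 0.1, -0.7]
grip_width: -0.0
finger_force: 0.0
```

```bash
python3 -m creep '{"xyz":[[-10,-1,20],[0,0,20],[0,0,15],[0,0,8],[0,0,5],[0,0,4],[0,0,4],[0,0,4]],"turn":[[0,0,0],[0,0,0],[0,0,0],[0,0,0],[0,0,0],[0,0,0],[0,0,0],[0,0,0]],"hand":[0,0,0,0,0,0,0,0]}'
```

```text
time: 7.7
ee_pos: [0.6413, 0.1625, 0.0872]
eef_rot: [-0.009, 1.0, 0.0, 0.001]
force: [1.2, 0.0, 1.1]
grip_width: -0.0001
finger_force: 0.0
```

```bash
python3 -m creep '{"xyz":[[0,0,4],[0,0,4],[0,0,4],[0,0,4],[0,0,4],[0,0,4],[0,0,0]],"turn":[[0,0,0],[0,0,0],[0,0,0],[0,0,0],[0,0,0],[0,0,0],[0,0,0]],"hand":[0,0,0,0,0,0,0]}'
```

```text
time: 8.28
ee_pos: [0.6407, 0.163, 0.0626]
eef_rot: [-0.01, 1.0, 0.0, 0.0]
force: [-2.5, 0.4, 6.5]
grip_width: -0.0
finger_force: 3.1
```

```bash
python3 -m creep '{"xyz":[[0,0,3],[0,0,3],[0,0,3],[0,0,2],[0,0,0]],"turn":[[0,0,0],[0,0,0],[0,0,0],[0,0,0],[0,0,0]],"hand":[0,0,0,0,0]}';python3 -m creep '{"xyz":[[0,0,1],[0,0,1],[0,0,1],[0,0,0]],"turn":[[0,0,0],[0,0,0],[0,0,0],[0,0,0]],"hand":[0,0,0,0]}'
```

```text
time: 8.7
ee_pos: [0.64, 0.1632, 0.0519]
eef_rot: [-0.01, 1.0, 0.0, -0.001]
force: [-5.4, 1.1, 9.1]
grip_width: -0.0003
finger_force: 4.4
time: 9.03
ee_pos: [0.6398, 0.1632, 0.0492]
eef_rot: [-0.01, 1.0, 0.0, -0.001]
force: [-6.9, 0.7, 8.9]
grip_width: -0.0004
finger_force: 4.7
```

```bash
python3 -m creep '{"xyz":[[0,0,1],[0,0,1],[0,0,1],[0,0,0]],"turn":[[0,0,0],[0,0,0],[0,0,0],[0,0,0]],"hand":[0,0,0,0]}';python3 -m creep '{"xyz":[[0,0,1],[0,0,1],[0,0,0]],"turn":[[0,0,0],[0,0,0],[0,0,0]],"hand":[0,0,0]}'
```

```text
time: 9.37
ee_pos: [0.6399, 0.1632, 0.0487]
eef_rot: [-0.01, 1.0, 0.0, -0.001]
force: [-12.8, -0.6, 22.0]
grip_width: 0.0
finger_force: 10.9
time: 9.62
ee_pos: [0.64, 0.1633, 0.0484]
eef_rot: [-0.01, 1.0, -0.0, -0.002]
force: [-17.6, -1.1, 31.8]
grip_width: -0.0003
finger_force: 15.8
```

The descent stalls with force rising after about 30 mm, so the pedal is on its stop. I'll hold it there, then release.

```bash
python3 -m creep '{"xyz":[[0,0,0],[0,0,0],[0,0,0],[0,0,0],[0,0,0],[0,0,0],[0,0,0],[0,0,0]],"turn":[[0,0,0],[0,0,0],[0,0,0],[0,0,0],[0,0,0],[0,0,0],[0,0,0],[0,0,0]],"hand":[0,0,0,0,0,0,0,0]}';python3 -m creep '{"xyz":[[0,0,0],[0,0,0],[0,0,0],[0,0,0],[0,0,0],[0,0,0],[0,0,0],[0,0,0]],"turn":[[0,0,0],[0,0,0],[0,0,0],[0,0,0],[0,0,0],[0,0,0],[0,0,0],[0,0,0]],"hand":[0,0,0,0,0,0,0,0]}'; python3 - <<'E'
from h import *
im,d=grab('scene'); cv2.imwrite('pics/chk2.png',cv2.resize(im[135:250,140:325,::-1],None,fx=4,fy=4,interpolation=cv2.INTER_CUBIC))
E
```

```text
time: 10.28
ee_pos: [0.6399, 0.1633, 0.0484]
eef_rot: [-0.01, 1.0, -0.0, -0.002]
force: [-19.5, 0.2, 32.2]
grip_width: -0.0001
finger_force: 15.7
time: 10.95
ee_pos: [0.6399, 0.1633, 0.0485]
eef_rot: [-0.01, 1.0, -0.0, -0.001]
force: [-19.1, -0.9, 31.8]
grip_width: 0.0002
finger_force: 15.7
```

View pics/chk2.png

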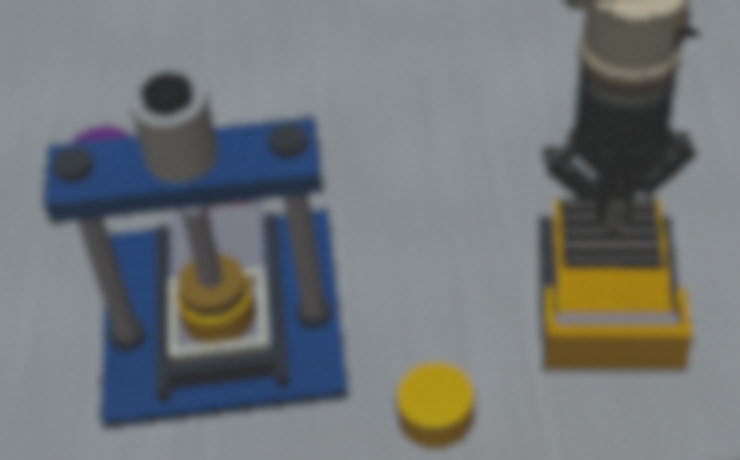

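The picture shows the pedal flat under the fingers at (615,220) and the stamp down on the bar at (213,285), with the nest still home. Now I release it.

```bash
python3 -m creep '{"xyz":[[0,0,-5],[0,0,-5],[0,0,-5],[0,0,-6],[0,0,-6],[0,0,-6],[0,0,-6],[0,0,-10]],"turn":[[0,0,0],[0,0,0],[0,0,0],[0,0,0],[0,0,0],[0,0,0],[0,0,0],[0,0,0]],"hand":[0,0,0,0,0,0,0,0]}'; python3 -m creep '{"xyz":[[0,0,-25],[0,0,-30],[0,0,-30],[20,0,-10],[35,0,0],[35,0,0],[35,0,0],[0,0,0]],"turn":[[0,0,0],[0,0,0],[0,0,0],[0,0,0],[0,0,0],[0,0,0],[0,0,0],[0,0,0]],"hand":[0,0,0,0,0,0,0,0]}';python3 - <<'E'
from h import *
im,d=grab('scene'); cv2.imwrite('pics/chk3.png',cv2.resize(im[135:250,140:325,::-1],None,fx=4,fy=4,interpolation=cv2.INTER_CUBIC))
E
```

```text
time: 11.67
ee_pos: [0.6387, 0.1626, 0.0909]
eef_rot: [-0.01, 1.0, -0.0, -0.003]
force: [-0.8, -0.2, -0.2]
grip_width: -0.0003
finger_force: 0.0
time: 12.33
ee_pos: [0.5068, 0.1606, 0.1836]
eef_rot: [-0.01, 1.0, -0.0, -0.006]
force: [-1.5, -0.6, -1.1]
grip_width: -0.0002
finger_force: 0.0
```

View pics/chk3.png

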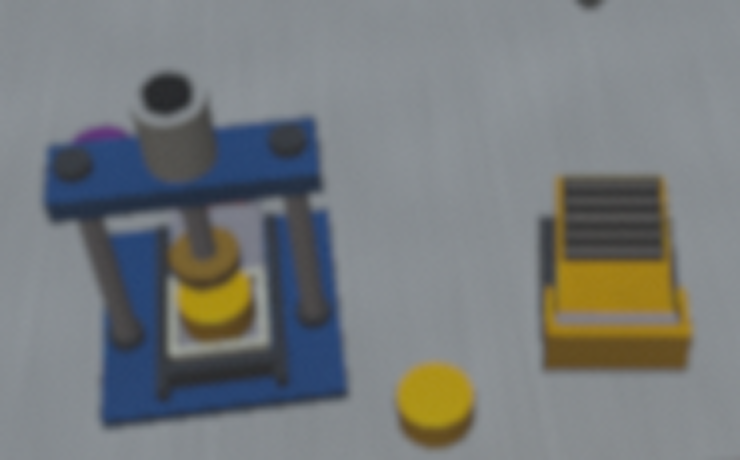

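The pedal is back up at (612,215), the stamp is raised, and the bar sits flat in its nest at (215,300) with the bed home. The robot is clear of everything.

```bash
python3 -c "
from plant import manip
print(manip.hand_in())"
```

```text
the job is handed in; nothing more can be done
None
```

The job is handed in, with no verdict returned: the bed was pushed home, the pedal held on its stop for about 1.3 s and released, and the last picture shows the bar flat in its nest, the bed home and the robot clear.

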